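Switch on the microscope station in order

ROBOT

A 6-joint arm with a two-finger parallel gripper is mounted at the origin on the work surface. World frame = base frame: x ahead of the robot, y to its left, z up, the work surface at z = 0. Lengths are in m, angles in rad, forces in N, time in s.
With the tool pointing down it reaches from about 0.325 to 0.775 m from the base axis. Payload 9.3 kg.
Tool frame: the origin (TCP) lies at the very end of the fingers, on their centre line; the grasp point (between the pads) lies 19 mm behind it (ctrl.tcp_to_grasp is the distance from the TCP to the grasp point, in m); z points along the fingers, y is the line along which they close (so a half turn about z gives the same grasp; the last joint's range is limited). The gripper opens to 85 mm and grips with 20 to 120 N. Pads are 22 mm wide; open, the fingers measure 114 mm over their backs; the gripper's body (76 mm by 85 mm) begins 54 mm behind the grasp point. The pads swing forward as they close: fully open they stand 13 mm farther back than shut.
Start: joints at [1.101, 0.259, 0.021, 1.334, 0, 1.418], TCP at [0.171, 0.523, 0.231] pointing down, gripper open.
Joint ranges: [-3.04, 3.04], [-0.91, 1.82], [-1.04, 1.36], [-1.92, 1.95], [-1.52, 1.45], [-3.14, 3.14]. Speed limits (rad/s): [2.22, 2.22, 2.79, 3.14, 3.14, 3.14].

INTERFACE

Orientations are given as a rotation vector (axis times angle).
In Python, from bench import ctrl gives the robot as it stands.
- The arm moves only by the shell command python3 -m crank 'ROWS' [FORCE]. ROWS is JSON, a list of rows, each a list of 7 numbers: the shift along the tool's x, y, z in mm, then the turn, a rotation vector about the tool's x, y, z in rad, then the opening, from 0 (shut) to 1 (fully open). A call has 1 to 20 rows; each row is the pose to reach, as a shift and turn from the pose commanded when the call began, along the tool's axes at that moment; what a row does not reach only later rows make up. A row lasts 1/10 s, in which the tool goes at most 50 mm and 8.59 degrees, less where a joint would pass 70% of its speed; a pose out of reach is approached as far as the arm can. A call with a gripper value outside its range is refused whole. The fingers move at their own pace and stop on an object; FORCE is the grip in N (left out, the last holds). Time passes only in rows, so rows that repeat a pose let the fingers close. It gives the time, the measured TCP pose, the force, the opening and the grip force at its end, in the units of the state.
- ctrl.get_state(): the state, without advancing time (a new reading comes with each control period).
- ctrl.snapshot(name): name is "scene" or "top" or "wrist"; returns a dict with "image" (420x560x3 uint8, blue, green, red), "range_z" (420x560 float32, m along the optical axis (not along the pixel's ray), 0 where there is no reading), "intrinsics" (3x3 intrinsics, pixels), "pose" (4x4, takes a point from camera to world coordinates). Camera axes: x right, y down, z forward; pixel columns grow to the right and rows downward; lengths in m; the calibration is good to about 2 mm. A picture is of the moment at which its call begins.
- ctrl.close_job(): hands the job in; it is judged then, once.
The state is a dict: "time": time; "qpos": joint angles; "joint_vel": joint speeds; "effort": joint torques, N m; "eef_pos": TCP position; "orientation": TCP orientation; "force": force on the tool from outside, world axes, zero at the start; "torque": the same for the moment, N m; "opening": finger opening in m; "grasp_force": force on a finger pad.
Only numpy, scipy, OpenCV 4.12 (cv2) and the standard library are available. Lean on these libraries where they do the work, as an engineer would, in place of code of your own. Each camera call takes 0.05 s, during which the arm holds its last target. There are 200 camera calls.

TASK

Switch on the microscope station in its proper order by pressing the latching keys of the little switch boxes with the fingertips: first the big round key (supply), then the long bar key (lamp), last the small square key (camera), each gently and fully down so that it stays in. Leave the cross-shaped key up. Pick nothing up: the boxes stay standing where they are, and so does everything else on the desk.

Things in the scene. Friction and masses are not known exactly. Their poses are not given: they have to be found in the camera images.
- box_round: loose desk switch box, cream plastic, 60 (x) x 76 (y) x 32 mm high, 0.45 to 0.85 kg, carrying the round key in the middle of its top; origin at the centre of its underside, z up. The four boxes are alike but for the key and may stand in any order
- top_round (a point): centre of the top face of the black key shaped as a big round disc, 44 mm across; 50 mm above the desk while the key is up (18 mm above the box's top), 44 mm when it is fully down and let go; z up, moves with the key
- key_round (a joint): travel of the round key in m: 0 up, 0.006 fully down. It slides straight down against about 3 N of friction and stays where it is left. Under it lies a rubber cushion of about 2 N per mm, not counted in this value, that gives up to 7 mm and springs back: at a push of 7 N the key is fully down and its top stands about 40 to 41 mm above the desk
- box_bar: loose desk switch box, cream plastic, 60 (x) x 76 (y) x 32 mm high, 0.45 to 0.85 kg, carrying the bar key in the middle of its top; origin at the centre of its underside, z up. The four boxes are alike but for the key and may stand in any order
- top_bar (a point): centre of the top face of the black key shaped as a long narrow bar, 64 mm along the box's y by 16 mm; 50 mm above the desk while the key is up (18 mm above the box's top), 44 mm when it is fully down and let go; z up, moves with the key
- key_bar (a joint): travel of the bar key in m: 0 up, 0.006 fully down. It slides straight down against about 3 N of friction and stays where it is left. Under it lies a rubber cushion of about 2 N per mm, not counted in this value, that gives up to 7 mm and springs back: at a push of 7 N the key is fully down and its top stands about 40 to 41 mm above the desk
- box_square: loose desk switch box, cream plastic, 60 (x) x 76 (y) x 32 mm high, 0.45 to 0.85 kg, carrying the square key in the middle of its top; origin at the centre of its underside, z up. The four boxes are alike but for the key and may stand in any order
- top_square (a point): centre of the top face of the black key shaped as a small square, 22 x 22 mm; 50 mm above the desk while the key is up (18 mm above the box's top), 44 mm when it is fully down and let go; z up, moves with the key
- key_square (a joint): travel of the square key in m: 0 up, 0.006 fully down. It slides straight down against about 3 N of friction and stays where it is left. Under it lies a rubber cushion of about 2 N per mm, not counted in this value, that gives up to 7 mm and springs back: at a push of 7 N the key is fully down and its top stands about 40 to 41 mm above the desk
- box_cross: loose desk switch box, cream plastic, 60 (x) x 76 (y) x 32 mm high, 0.45 to 0.85 kg, carrying the cross key in the middle of its top; origin at the centre of its underside, z up. The four boxes are alike but for the key and may stand in any order
- top_cross (a point): centre of the top face of the black key shaped as a plus-shaped cross, 48 mm overall, arms 14 mm wide; 50 mm above the desk while the key is up (18 mm above the box's top), 44 mm when it is fully down and let go; z up, moves with the key
- key_cross (a joint): travel of the cross key in m: 0 up, 0.006 fully down. It slides straight down against about 3 N of friction and stays where it is left. Under it lies a rubber cushion of about 2 N per mm, not counted in this value, that gives up to 7 mm and springs back: at a push of 7 N the key is fully down and its top stands about 40 to 41 mm above the desk
- petri_dish: bystander, loose: closed clear Petri dish, 90 mm across, 16 mm high; origin at the centre of its underside
- eyepiece: bystander, loose: black microscope eyepiece standing on its narrow end, 38 mm across, 50 mm high; origin at the centre of its underside
- stain_bottle: bystander, loose: small amber stain bottle, 34 mm across, 65 mm high; origin at the centre of its underside
- slide_box: bystander, loose: wooden slide box 50 x 85 x 30 mm high; origin at the centre of its underside
- mouse: bystander, loose: black computer mouse 100 x 58 x 32 mm high; origin at the centre of its underside
- marker: bystander, loose: black marker pen with a steel clip, lying flat, 120 x 13 mm, 17 mm high; origin at the centre of its underside
There are look-alikes about, which are no part of the job. Leave any orange, purple or yellow look-alike of the box_cross alone.

How it is judged:
By the outcome, as a careful person would: the job done as asked, in the order asked, and still so for the second after the job is handed in, with the robot touching nothing.
It also fails if it takes over 48 s, if anything falls off the work surface, if the arm or the gripper's body presses on something with over 40 N, if the wrist force passes 120 N, or if a joint passes its speed limit or range.

## Working session

There is one attempt and no reset: what is moved stays moved. The work goes in short steps, Python scripts to look and compute and a shell command to move; the robot and the scene stay as the last step left them, time stands still between calls to the robot, and variables do not carry over. Pictures are saved under pics/ and viewed, at most 10 in all, crops included, and the job is handed in when it is done.

```bash
mkdir -p pics
cat > h.py <<'E'
import numpy as np, cv2
from bench import ctrl
def pts(s):
    d=s["range_z"];K=s["intrinsics"];P=s["pose"]
    v,u=np.indices(d.shape)
    c=np.stack([(u-K[0,2])/K[0,0]*d,(v-K[1,2])/K[1,1]*d,d],-1)
    w=c@P[:3,:3].T+P[:3,3]; w[d==0]=np.nan
    return w
E
python3 - <<'E'
from h import *
s=ctrl.snapshot("top");cv2.imwrite("pics/top.png",s["image"]);np.savez("top.npz",**s)
t=ctrl.snapshot("scene");cv2.imwrite("pics/scene.png",t["image"])
print(ctrl.get_state())
w=pts(s)
for p in [(0,0),(210,280),(419,559),(0,559),(419,0)]: print(p,w[p])
E
```

```text
{'time': 0.1, 'qpos': array([ 1.10139294e+00,  2.59131300e-01,  2.08999748e-02,  1.33370996e+00,
       -1.42986765e-05,  1.41817511e+00]), 'joint_vel': array([-0.00114206, -0.000956  ,  0.00070419,  0.00082926,  0.00074214,
       -0.00056983]), 'effort': array([ 5.86635346e-03, -5.56691873e+01,  3.45072520e+01,  1.16295973e-02,
       -1.08060917e-04, -3.65103301e-05]), 'eef_pos': array([0.17124605, 0.52242144, 0.23075365]), 'orientation': array([-4.95469053e-01, -3.10193423e+00,  1.71890728e-03]), 'force': array([ 0.73842671,  0.93886329, -0.29347555]), 'torque': array([ 1.94655788e-05, -7.47788158e-03, -4.02963488e-02]), 'grasp_force': 0.0, 'opening': 0.08557642714813554}
(0, 0) [ 1.77881275  1.38999813 -0.74753532]
(210, 280) [ 0.55216288  0.00197941 -0.00105366]
(419, 559) [ 0.06032032 -0.62407658  0.00078655]
(0, 559) [ 1.71943736 -1.31191208 -0.74370512]
(419, 0) [0.07419559 0.64384897 0.00110502]
```

View pics/top.png

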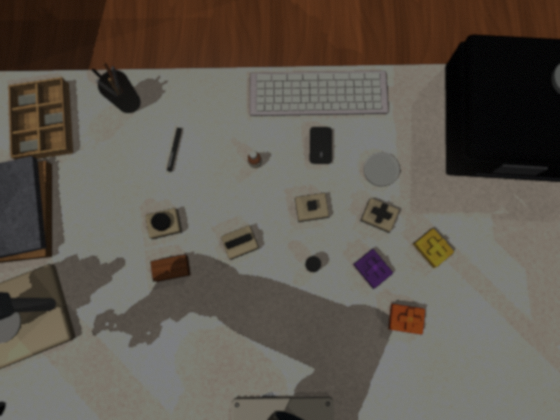

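View pics/scene.png

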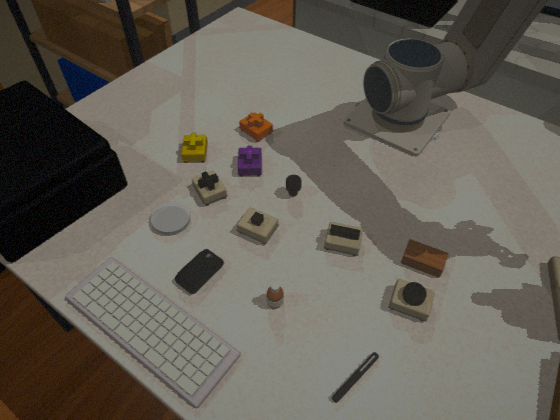

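The top view shows four cream boxes: round key at (162,222), bar at (239,241), square at (312,206) and cross at (381,213). Things that could be mistaken for them are the black eyepiece (313,264), which could pass for a round key, and the mouse (320,145). The purple (373,268), yellow (434,247) and orange (407,318) crosses stay untouched. I'm choosing round → bar → square.

Run:
```python
from h import *
s=dict(np.load("top.npz"));w=pts(s);g=s["image"].max(2)
K=s["intrinsics"];P=s["pose"];print(P[:3,3])
def ray(u,v,z):
    d=P[:3,:3]@np.array([(u-K[0,2])/K[0,0],(v-K[1,2])/K[1,1],1]);return P[:3,3]+d*(z-P[2,3])/d[2]
for n,(u,v) in dict(round=(162,222),bar=(239,241),square=(312,206),cross=(381,213)).items():
    sl=np.s_[v-24:v+25,u-24:u+25]
    W=w[sl].copy();z=W[...,2]
    b=((z>.022)).astype(np.uint8)
    _,L,st,c=cv2.connectedComponentsWithStats(b); b=(L==L[24,24])&(b>0)
    k=b&(z>.042)
    r=cv2.minAreaRect((W[b][:,:2]*1000).astype(np.float32)); rk=cv2.minAreaRect((W[k][:,:2]*1000).astype(np.float32))
    dk=b&(g[sl]<45);vv,uu=np.nonzero(dk)
    print(n,"box",np.round(r[0]),np.round(r[1]),r[2].__round__(1),"key",np.round(rk[0],1),np.round(rk[1]),"medz",np.nanmedian(z[k]).round(4),"dark ray",ray(uu.mean()+u-24,vv.mean()+v-24,.05).round(4),dk.sum())
# tall things
for z0 in (.07,.15,.3):
    m=((w[...,2]>z0)).astype(np.uint8);_,L,st,c=cv2.connectedComponentsWithStats(m)
    for i in range(1,len(st)):
        if st[i,4]>30:
            q=w[L==i];print(z0,st[i],q.min(0).round(2),q.max(0).round(2))
c=s["image"][170:290,120:430];c=cv2.resize(c,None,fx=2.5,fy=2.5);cv2.imwrite("pics/crop.png",np.clip(c*1.8,0,255).astype(np.uint8))
```

```text
[ 0.33516345 -0.0395421   1.01349166]
round box [521. 288.] [61. 77.] 12.6 key [520.5 287.3] [42. 42.] medz 0.0497 dark ray [0.5185 0.2828 0.05  ] 264
bar box [471. 101.] [60. 76.] 21.6 key [471.7 101. ] [17. 64.] medz 0.0493 dark ray [0.4691 0.0981 0.05  ] 157
square box [555. -74.] [60. 76.] 8.1 key [555.3 -74.7] [22. 22.] medz 0.0492 dark ray [ 0.5523 -0.076   0.05  ] 66
cross box [ 533. -240.] [76. 61.] 65.2 key [ 532.8 -240.4] [40. 42.] medz 0.0491 dark ray [ 0.5307 -0.2392  0.05  ] 186
0.07 [  453    34   107   140 14245] [ 0.61 -0.66  0.07] [ 0.94 -0.41  0.17]
0.07 [ 91  61  41  42 822] [0.81 0.36 0.07] [0.89 0.44 0.16]
0.07 [  0 292  45  28 757] [0.3  0.52 0.07] [0.35 0.54 0.22]
0.07 [  0 401   6  14  60] [0.15 0.47 0.25] [0.17 0.48 0.27]
0.07 [267 410  35  10 236] [ 0.09 -0.04  0.07] [0.11 0.03 0.16]
0.15 [ 469   35   91  122 7055] [ 0.63 -0.65  0.15] [ 0.93 -0.43  0.17]
0.15 [  0 292  23  28 422] [0.3  0.52 0.15] [0.35 0.54 0.22]
0.15 [  0 401   6  14  60] [0.15 0.47 0.25] [0.17 0.48 0.27]
```

View pics/crop.png

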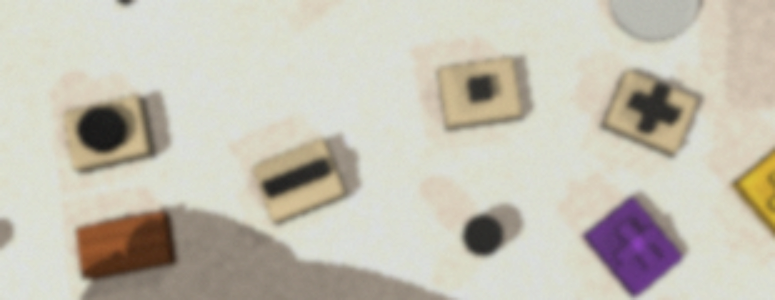

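```bash
python3 -m crank '[[-30,-32,5,0,0,0,0],[-60,-64,10,0,0,0,0],[-93,-96,15,0,0,0,0],[-126,-129,20,0,0,0,0],[-160,-127,30,0,0,0,0],[-195,-125,45,0,0,0,0],[-230,-123,60,0,0,0,0],[-265,-121,75,0,0,0,0],[-300,-119,90,0,0,0,0],[-335,-117,105,0,0,0,0],[-370,-115,120,0,0,0,0],[-405,-114,130,0,0,0,0],[-405,-114,130,0,0,0,0],[-405,-114,130,0,0,0,0],[-405,-114,130,0,0,0,0],[-405,-114,130,0,0,0,0],[-405,-114,130,0,0,0,0]]' 20
cat > chk.py <<'E'
from h import *
import sys
from scipy.spatial.transform import Rotation as R
s=ctrl.get_state();Rm=R.from_rotvec(s["orientation"]).as_matrix()
print("t",s["time"],"p",s["eef_pos"].round(4),"F",s["force"].round(2),"open",round(s["opening"],4),"vel",abs(s["joint_vel"]).max().round(3))
for n,t in dict(round=(.5205,.2875,.0),bar=(.4715,.101,.0),square=(.5553,-.0745,.0)).items(): print(n,(Rm.T@(np.array(t)+[0,0,.05]-s["eef_pos"])*1000).round(1))
E
python3 chk.py
python3 - <<'E'
from h import *
cv2.imwrite("pics/a.png",cv2.resize(ctrl.snapshot("scene")["image"][100:420,180:],None,fx=1.5,fy=1.5))
E
```

```text
time: 1.8
eef_pos: [0.52, 0.2886, 0.1019]
orientation: [0.494, 3.102, 0.001]
force: [-0.2, -0.4, -0.1]
opening: -0.0003
grasp_force: 0.0
t 1.8 p [0.52   0.2886 0.1019] F [-0.19 -0.37 -0.14] open -0.0003 vel 0.003
round [-0.8 -1.  51.9]
bar [ -12.1 -193.5   51.8]
square [-146.2 -334.3   51.8]
```

View pics/a.png

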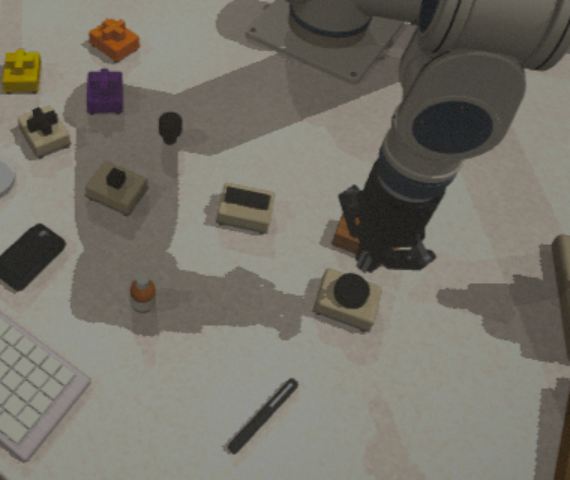

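The shut fingertips (370,260) hover over the round key (350,290), clear of everything else. Now I'll press.

```bash
python3 -m crank '[[-1,-1,20,0,0,0,0],[-1,-1,38,0,0,0,0],[-1,-1,46,0,0,0,0],[-1,-1,49,0,0,0,0],[-1,-1,51,0,0,0,0],[-1,-1,52,0,0,0,0],[-1,-1,53,0,0,0,0],[-1,-1,54,0,0,0,0],[-1,-1,55,0,0,0,0],[-1,-1,56,0,0,0,0],[-1,-1,57,0,0,0,0],[-1,-1,58,0,0,0,0],[-1,-1,59,0,0,0,0],[-1,-1,60,0,0,0,0],[-1,-1,61,0,0,0,0],[-1,-1,61,0,0,0,0],[-1,-1,61,0,0,0,0]]'; python3 chk.py
```

```text
time: 3.55
eef_pos: [0.5216, 0.287, 0.0406]
orientation: [0.495, 3.102, 0.001]
force: [0.3, 1.8, 5.6]
opening: 0.0
grasp_force: 3.2
t 3.55 p [0.5216 0.287  0.0406] F [0.28 1.75 5.62] open 0.0 vel 0.002
round [ 1.2  0.1 -9.4]
bar [ -10.3 -192.4   -9.5]
square [-144.6 -333.    -9.5]
```

```bash
python3 -m crank '[[0,0,0.5,0,0,0,0],[0,0,1,0,0,0,0],[0,0,1.5,0,0,0,0],[0,0,2,0,0,0,0],[0,0,2,0,0,0,0],[0,0,2,0,0,0,0]]'; python3 chk.py
```

```text
time: 4.15
eef_pos: [0.5216, 0.287, 0.039]
orientation: [0.495, 3.101, 0.001]
force: [-0.5, 1.5, 9.7]
opening: -0.0001
grasp_force: 4.8
t 4.15 p [0.5216 0.287  0.039 ] F [-0.54  1.52  9.71] open -0.0001 vel 0.001
round [  1.2   0.1 -11. ]
bar [ -10.3 -192.4  -11.2]
square [-144.6 -333.1  -11.2]
```

```bash
python3 -m crank '[[0,0,-2,0,0,0,0],[0,0,-6,0,0,0,0],[0,0,-12,0,0,0,0],[0,0,-30,0,0,0,0],[0,0,-60,0,0,0,0],[-2,-30,-62,0,0,0,0],[-4,-65,-62,0,0,0,0],[-6,-100,-62,0,0,0,0],[-8,-135,-62,0,0,0,0],[-10,-170,-62,0,0,0,0],[-10,-192,-62,0,0,0,0],[-10,-192,-62,0,0,0,0],[-10,-192,-62,0,0,0,0],[-10,-192,-62,0,0,0,0]]'; python3 chk.py
cat > kz.py <<'E'
from h import *
s=ctrl.snapshot("top");w=pts(s)
for n,t in dict(round=(.5205,.2875),bar=(.4715,.101),square=(.5553,-.0745),cross=(.533,-.240)).items():
    m=(np.hypot(w[...,0]-t[0],w[...,1]-t[1])<.006)
    b=(np.hypot(w[...,0]-t[0],w[...,1]-t[1])<.055)&(w[...,2]>.022)&(w[...,2]<.06)
    print(n,np.median(w[m][:,2]).round(4) if m.any() else None,np.round(cv2.minAreaRect((w[b][:,:2]*1000).astype(np.float32)),1) if 0 else (cv2.minAreaRect((w[b][:,:2]*1000).astype(np.float32)) if b.any() else None))
E
python3 kz.py
```

```text
time: 5.55
eef_pos: [0.4711, 0.1018, 0.1003]
orientation: [-0.495, -3.102, -0.0]
force: [0.3, 0.7, -0.3]
opening: 0.0003
grasp_force: 0.0
t 5.55 p [0.4711 0.1018 0.1003] F [ 0.26  0.72 -0.28] open 0.0003 vel 0.011
round [ 10.9 191.9  50.3]
bar [-0.6 -0.6 50.3]
square [-134.8 -141.3   50.3]
round None None
bar 0.5418 ((471.2605285644531, 100.50907135009766), (60.643798828125, 75.55563354492188), 21.42044448852539)
square 0.0493 ((555.3519287109375, -74.62355041503906), (60.30774688720703, 76.03178405761719), 7.558785915374756)
cross 0.0492 ((533.6481323242188, -240.0995330810547), (76.37994384765625, 61.197994232177734), 65.9294662475586)
```

```bash
sed -i 's/s=ctrl.snapshot("top");w=pts(s)/import sys; s=ctrl.snapshot(sys.argv[1]);w=pts(s)/' kz.py; python3 kz.py scene
```

```text
round 0.0455 ((521.7605590820312, 288.85101318359375), (61.11813735961914, 76.40875244140625), 13.602481842041016)
bar 0.1501 ((471.89520263671875, 101.8453369140625), (61.93195724487305, 75.89122009277344), 21.67396354675293)
square 0.05 ((556.1937866210938, -73.03253173828125), (61.35968780517578, 77.05601501464844), 9.369491577148438)
cross 0.0504 ((533.891357421875, -237.25439453125), (76.95668029785156, 61.464176177978516), 65.88481903076172)
```

```bash
cat > kz2.py <<'E'
from h import *
W=[pts(ctrl.snapshot("scene")) for _ in range(4)]
for n,t,r in (("round",(.5215,.2885),.016),("bar",(.4715,.1015),.007),("square",(.556,-.0735),.008),("cross",(.5335,-.238),.006)):
    o=[]
    for w in W:
        z=w[...,2][np.hypot(w[...,0]-t[0],w[...,1]-t[1])<r]; z=z[(z>.035)&(z<.06)]; o.append((len(z),np.mean(z).round(5),np.median(z).round(5)) if len(z) else 0)
    print(n,o)
# box top plane of round box
for n,t in (("round",(.5215,.2885)),("square",(.556,-.0735))):
    z=np.concatenate([w[...,2][np.hypot(w[...,0]-t[0],w[...,1]-t[1])<.035] for w in W]); z=z[(z>.028)&(z<.037)]; print(n,"boxtop",np.median(z))
E
python3 kz2.py
```

```text
round [(187, np.float64(0.04493), np.float64(0.04488)), (186, np.float64(0.04477), np.float64(0.04472)), (186, np.float64(0.0449), np.float64(0.04498)), (188, np.float64(0.04484), np.float64(0.04479))]
bar [(28, np.float64(0.04985), np.float64(0.05049)), (30, np.float64(0.04999), np.float64(0.05049)), (30, np.float64(0.04934), np.float64(0.05031)), (28, np.float64(0.05093), np.float64(0.05094))]
square [(32, np.float64(0.05085), np.float64(0.05086)), (31, np.float64(0.05039), np.float64(0.05046)), (31, np.float64(0.05091), np.float64(0.05049)), (32, np.float64(0.05045), np.float64(0.05021))]
cross [(16, np.float64(0.05046), np.float64(0.05058)), (13, np.float64(0.05063), np.float64(0.05048)), (16, np.float64(0.05031), np.float64(0.05017)), (15, np.float64(0.05043), np.float64(0.05048))]
round boxtop 0.03288696660718882
square boxtop 0.03266159478907882
```

The camera reads about 0.5–0.8 mm high, so the round key sits at about 44.2 mm. That is fully down, and its box hasn't moved. Next is the bar.

```bash
python3 -m crank '[[-0.5,-0.5,20,0,0,0,0],[-0.5,-0.5,38,0,0,0,0],[-0.5,-0.5,45,0,0,0,0],[-0.5,-0.5,48,0,0,0,0],[-0.5,-0.5,50,0,0,0,0],[-0.5,-0.5,51,0,0,0,0],[-0.5,-0.5,52,0,0,0,0],[-0.5,-0.5,53,0,0,0,0],[-0.5,-0.5,54,0,0,0,0],[-0.5,-0.5,55,0,0,0,0],[-0.5,-0.5,56,0,0,0,0],[-0.5,-0.5,57,0,0,0,0],[-0.5,-0.5,58,0,0,0,0],[-0.5,-0.5,59,0,0,0,0],[-0.5,-0.5,60,0,0,0,0],[-0.5,-0.5,61,0,0,0,0],[-0.5,-0.5,61.5,0,0,0,0],[-0.5,-0.5,61.5,0,0,0,0],[-0.5,-0.5,61.5,0,0,0,0]]'; python3 chk.py
```

```text
time: 7.75
eef_pos: [0.4717, 0.1007, 0.0392]
orientation: [0.495, 3.101, 0.0]
force: [-0.9, 1.4, 8.3]
opening: -0.0001
grasp_force: 4.6
t 7.75 p [0.4717 0.1007 0.0392] F [-0.86  1.41  8.34] open -0.0001 vel 0.001
round [ 11.8 192.7 -10.7]
bar [  0.2   0.2 -10.8]
square [-134.1 -140.4  -10.7]
```

Next: a touch more push to about 9.5 N, then lift and go over to the square.

```bash
python3 -m crank '[[0,0,0.5,0,0,0,0],[0,0,0.7,0,0,0,0],[0,0,0.7,0,0,0,0],[0,0,-2,0,0,0,0],[0,0,-6,0,0,0,0],[0,0,-12,0,0,0,0],[0,0,-30,0,0,0,0],[0,0,-60,0,0,0,0],[-24,-25,-62,0,0,0,0],[-48,-50,-62,0,0,0,0],[-72,-75,-62,0,0,0,0],[-96,-100,-62,0,0,0,0],[-120,-125,-62,0,0,0,0],[-134,-140,-62,0,0,0,0],[-134,-140,-62,0,0,0,0],[-134,-140,-62,0,0,0,0],[-134,-140,-62,0,0,0,0]]'; python3 chk.py; python3 kz2.py; python3 kz.py scene
```

```text
time: 9.45
eef_pos: [0.5543, -0.0731, 0.1007]
orientation: [-0.494, -3.102, -0.0]
force: [0.9, -0.6, 0.7]
opening: 0.0001
grasp_force: 0.0
t 9.45 p [ 0.5543 -0.0731  0.1007] F [ 0.88 -0.6   0.67] open 0.0001 vel 0.006
round [144.2 332.2  50.9]
bar [132.8 139.7  50.8]
square [-1.4 -1.1 50.7]
round [(187, np.float64(0.04483), np.float64(0.04482)), (182, np.float64(0.04469), np.float64(0.04465)), (188, np.float64(0.04469), np.float64(0.04461)), (184, np.float64(0.04467), np.float64(0.04465))]
bar [(31, np.float64(0.04375), np.float64(0.04416)), (27, np.float64(0.04427), np.float64(0.04481)), (26, np.float64(0.04492), np.float64(0.04481)), (27, np.float64(0.0442), np.float64(0.04427))]
square [(31, np.float64(0.05059), np.float64(0.05061)), (35, np.float64(0.05014), np.float64(0.04991)), (30, np.float64(0.05043), np.float64(0.05103)), (34, np.float64(0.05064), np.float64(0.05027))]
cross [(15, np.float64(0.05092), np.float64(0.05115)), (13, np.float64(0.05011), np.float64(0.04967)), (15, np.float64(0.05022), np.float64(0.05005)), (16, np.float64(0.05038), np.float64(0.05028))]
round boxtop 0.032875248688950476
square boxtop 0.032679788576475466
round 0.0448 ((521.31884765625, 289.09429931640625), (61.62710952758789, 75.99433898925781), 12.945981979370117)
bar 0.0446 ((471.588134765625, 101.83419799804688), (62.578330993652344, 75.5797119140625), 21.285953521728516)
square 0.0505 ((556.0507202148438, -72.87617492675781), (61.033485412597656, 76.4498519897461), 8.813055992126465)
cross 0.0502 ((533.6539916992188, -238.5447998046875), (78.99946594238281, 61.26462936401367), 64.82975006103516)
```

The bar key is down and its box hasn't moved. Last is the square.

```bash
python3 -m crank '[[-1,-1,20,0,0,0,0],[-1,-1,38,0,0,0,0],[-1,-1,45,0,0,0,0],[-1,-1,48,0,0,0,0],[-1,-1,50,0,0,0,0],[-1,-1,51,0,0,0,0],[-1,-1,52,0,0,0,0],[-1,-1,53,0,0,0,0],[-1,-1,54,0,0,0,0],[-1,-1,55,0,0,0,0],[-1,-1,56,0,0,0,0],[-1,-1,57,0,0,0,0],[-1,-1,58,0,0,0,0],[-1,-1,59,0,0,0,0],[-1,-1,60,0,0,0,0],[-1,-1,61,0,0,0,0],[-1,-1,62,0,0,0,0],[-1,-1,62,0,0,0,0],[-1,-1,62,0,0,0,0]]'; python3 chk.py
```

```text
time: 11.6
eef_pos: [0.556, -0.0754, 0.0394]
orientation: [0.495, 3.101, -0.0]
force: [0.6, 0.7, 9.6]
opening: 0.0004
grasp_force: 4.5
t 11.6 p [ 0.556  -0.0754  0.0394] F [0.58 0.74 9.58] open 0.0004 vel 0.002
round [146.8 333.8 -10.8]
bar [135.2 141.3 -10.8]
square [  0.9   0.7 -10.6]
```

```bash
python3 -m crank '[[0,0,-2,0,0,0,0],[0,0,-6,0,0,0,0],[0,0,-12,0,0,0,0],[0,0,-30,0,0,0,0],[0,0,-60,0,0,0,0],[0,0,-90,0,0,0,0],[0,0,-120,0,0,0,0],[30,0,-130,0,0,0,0],[60,0,-130,0,0,0,0],[60,0,-130,0,0,0,0],[60,0,-130,0,0,0,0],[60,0,-130,0,0,0,0]]'; python3 chk.py; python3 kz2.py; python3 kz.py scene
python3 -c "
from h import *
cv2.imwrite('pics/b.png',ctrl.snapshot('scene')['image'])"
```

```text
time: 12.8
eef_pos: [0.4992, -0.0569, 0.1687]
orientation: [-0.496, -3.102, 0.0]
force: [-0.7, -0.0, -0.9]
opening: -0.0
grasp_force: 0.0
t 12.8 p [ 0.4992 -0.0569  0.1687] F [-0.74 -0.   -0.91] open -0.0 vel 0.012
round [ 87.  333.9 118.7]
bar [ 75.5 141.4 118.7]
square [-58.8   0.8 118.7]
round [(186, np.float64(0.0447), np.float64(0.04478)), (187, np.float64(0.04461), np.float64(0.04461)), (186, np.float64(0.04486), np.float64(0.04497)), (185, np.float64(0.04485), np.float64(0.04481))]
bar [(26, np.float64(0.04468), np.float64(0.04446)), (27, np.float64(0.04435), np.float64(0.0446)), (27, np.float64(0.04443), np.float64(0.04485)), (27, np.float64(0.04401), np.float64(0.04408))]
square [(34, np.float64(0.04427), np.float64(0.04407)), (32, np.float64(0.04468), np.float64(0.04441)), (32, np.float64(0.04468), np.float64(0.04475)), (30, np.float64(0.0447), np.float64(0.04479))]
cross [(14, np.float64(0.05016), np.float64(0.04956)), (13, np.float64(0.05049), np.float64(0.05115)), (15, np.float64(0.05072), np.float64(0.05047)), (16, np.float64(0.05105), np.float64(0.05109))]
round boxtop 0.03285891978762051
square boxtop 0.03265235945890277
round 0.0445 ((521.407470703125, 288.9302978515625), (62.04592514038086, 75.84754943847656), 12.856749534606934)
bar 0.0443 ((471.1201477050781, 101.66767120361328), (63.672916412353516, 75.63899993896484), 21.10190200805664)
square 0.0444 ((556.5982666015625, -72.75726318359375), (60.46617889404297, 75.96466064453125), 8.561727523803711)
cross 0.0504 ((534.5852661132812, -236.63650512695312), (80.2376937866211, 60.900787353515625), 64.86906433105469)
```

View pics/b.png

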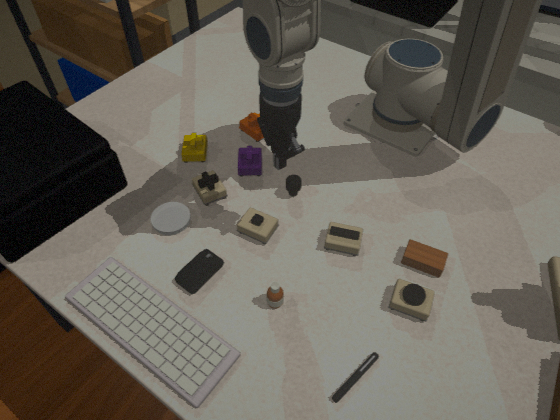

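The round (412,297), bar (343,237) and square (257,222) keys are down, and the cross key (208,182) is up. Everything is in its place and the arm is clear, so I'm handing in.

```bash
python3 -c "
from bench import ctrl
print(ctrl.close_job())"
```

```text
the job is handed in; nothing more can be done
None
```

I pressed the round, bar and square keys in that order. By camera all three stay fully down, the cross key is still up and nothing else moved. I handed the job in at about 13 s of the 48 s; no verdict came back.

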